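# Open the spring-loaded gate of a harness-board test fixture and hold it wide

### The arm

A 7-joint arm with a two-finger parallel gripper is mounted at the origin on the work surface. World frame = base frame: x ahead of the robot, y to its left, z up, the work surface at z = 0. Lengths are in m, angles in rad, forces in N, time in s.
With the tool pointing down it reaches from about 0.425 to 0.875 m from the base axis. Payload 4.7 kg.
Tool frame: the origin (TCP) lies midway between the tips of the shut fingers; the grasp point (between the pads) lies 19 mm behind it (manip.grip_point_offset is the distance from the TCP to the grasp point, in m); z points along the fingers, y is the line along which they close (so a half turn about z gives the same grasp; the last joint's range is limited). The gripper opens to 87 mm and grips with 3 to 60 N. Pads are 19 mm wide; open, the fingers measure 117 mm over their backs; the gripper's body (75 mm by 190 mm) begins 51 mm behind the grasp point.
Start: joints at [0.014, 0.321, -0.07, 1.45, 0.023, 1.371, -0.057], TCP at [0.65, -0, 0.223] pointing down, gripper open.
Joint ranges: [-2.86, 2.86], [-0.3, 2.09], [-1.38, 1.24], [0.06, 2.45], [-1.56, 4.7], [0.09, 2.05], [-2.69, 2.69]. Speed limits (rad/s): [2.57, 2.57, 3.14, 3.14, 3.14, 3.14, 3.14].

### API

Orientations are given as a unit quaternion [x, y, z, w].
In Python, from rig import manip, grab_frame, boxes_of, masks_of, place_of gives the robot as it stands.
- The arm moves only by the tool jog_arm, never from a script. Its argument "steps" is a list of rows, each a list of 2 entries, a list of its own where there are three numbers: the shift along the tool's x, y, z scaled (see below), then the turn, a rotation vector about the tool's x, y, z scaled (see below). In form: [[[tx, ty, tz], [wx, wy, wz]], ...]. A call has 1 to 12 rows; each row is the pose to reach, as a shift and turn from the pose commanded when the call began, along the tool's axes at that moment; what a row does not reach only later rows make up. The controller multiplies each number of a shift by 0.4 m and each number of a turn by 1.5 rad. A row lasts 1/12 s, in which the tool goes at most 41.7 mm and 7.16 degrees, less where a joint would pass 70% of its speed; a pose out of reach is approached as far as the arm can. A call with a number of a shift or a turn outside -1 to 1 is refused whole. A call with a gripper value outside its range is refused whole. "claw" is the opening, from 0 (shut) to 1 (fully open), set as the call begins (left out, the last holds). The fingers move at their own pace and stop on an object; "force" is the grip in N (left out, the last holds). Time passes only in rows, so rows that repeat a pose let the fingers close. It gives the time, the measured TCP pose, the force, the opening and the grip force at its end, in the units of the state.
- manip.state(): the state, without advancing time (a new reading comes with each control period).
- grab_frame(name): name is "scene" or "side" or "wrist"; returns a dict with "img" (400x640x3 uint8, blue, green, red), "z_map" (400x640 float32, m along the optical axis (not along the pixel's ray), 0 where there is no reading), "fov_y" (degrees; the focal length in pixels is half the picture's height over the tangent of half this angle, whatever the lens; pixels are square), "cx", "cy" (the principal point, pixels), "cam_to_world" (4x4, takes a point from camera to world coordinates); the wrist camera has in their place "hand_eye" (4x4, takes a point from camera to tool coordinates, whose origin is the TCP and whose axes are the flange's). Camera axes: x right, y up, looking along -z (the intrinsics and any distortion apply to the point x, -y, -z); pixel columns grow to the right and rows downward; lengths in m; the calibration is good to about 2 mm. A picture is of the moment at which its call begins: read the wrist's pose just before it.
- manip.job_done(): hands the job in; it is judged then, once.
Trained networks look in the newest picture that a camera, given by its name, has taken for a name from the list of things; names that differ only in an ending like _2 or _b are one class to them, and where a whole thing is asked for, a point or a joint stands for the part that bears it (a point fixed in the world has none). Each returns a list of dicts, best first, with "p" (0 to 1); they miss things now and then, are a little off and sometimes report something else, mostly with a low value. They report only what shows in the picture. A call takes as long as a camera call.
- boxes_of(camera, name): "box" ([left, top, right, bottom] in pixels, round what is visible of it).
- masks_of(camera, name): "mask" (400x640 bool, what is visible of it) and "box" ([left, top, right, bottom] in pixels, round what is visible of it).
- place_of(camera, name): "at" ([column, row] in pixels: a listed point, or the origin of a listed thing).
The state is a dict: "clock": time; "joint_pos": joint angles; "qvel": joint speeds; "joint_efforts": joint torques, N m; "tcp_pos": TCP position; "ee_rot": TCP orientation; "ft_force": force on the tool from outside, world axes, zero at the start; "torque": the same for the moment, N m; "gripper_width": finger opening in m; "finger_force": force on a finger pad.
Only numpy, scipy, OpenCV 4.12 (cv2) and the standard library are available. Lean on these libraries where they do the work, as an engineer would, in place of code of your own. Each camera call takes 0.05 s, during which the arm holds its last target. There are 200 camera calls.

### The job

The test on the board is over: open the fixture's clear hold-down gate so that a colleague can lift the board straight out. Squeeze the red main catch first, which lets the gate spring up ajar onto the safety catch, then squeeze the yellow safety catch so that it comes free; then take the gate by its black bar handle and swing it over, past its detent, until it leans back clearly past upright. Finish while still holding it there by the bar handle, because its closing spring would bring it back, and leave the things lying around the fixture alone.

Things in the scene. Friction and masses are not known exactly. Their poses are not given: they have to be found in the camera images.
- fixture: Bench-top test fixture, fixed: grey housing 240 (x) x 320 (y) x 60 mm, black nest and green circuit board on top. Origin: on the table under the middle of the nest. x runs along the hinge, y from the catches towards the hinge (the robot's left, within 15 degrees), z up. Housing spans y -155 to +165.
- gate (a joint): Gate angle, rad: 0 shut (level), 1.57 upright, 1.9 end stop, leaning back away from the catches. Spring pushers under its free edge lift it to about 0.075 when the main catch lets go (its lip then bears on the safety catch) and to about 0.14 when the safety catch lets go, where it rests free. Above that its weight and a closing spring (0.15 N m/rad) pull it shut.
- gate_hinge (a point): Middle of the hinge axis, at x 0, y +90, z 90 mm in the fixture's frame; the axis runs along the fixture's x. This frame turns with the gate (parallel to the fixture's at gate 0). The gate: aluminium frame with clear window, 190 mm along the hinge, 185 mm from hinge to free edge, 12 mm thick (shut: 85 to 97 mm above the table), about 0.44 kg.
- gate_lip (a point): Middle of the outer edge of the gate's steel strike lip, 196 mm from the hinge; the lip is 190 mm long, 5 mm thick, its top face 97 mm above the table when shut. Both catches hold this lip. At gate 0.14 it stands some 27 mm higher.
- detent (a point): Ball of the gate's damped detent, in an aluminium housing 20 x 40 mm, up to 106 mm above the table, beyond the hinge at its +x end. It resists opening from about 0.8 to 1.1 rad (opening takes up to about 15 N at the handle). Let go beyond it, the gate slowly falls back and rests on it at about 1.29 rad; leaning back past upright it must be held.
- gate_bar: Black bar handle of the gate: round, 12 mm thick, 70 mm between its posts, along the hinge, on slanted posts. Origin: middle of the bar, 195 mm from the hinge and 47 mm above it at gate 0 (137 mm above the table; 40 mm from the plane of the gate's top face). Turns with the gate; x along the bar. Fingers can pinch it across from above and stay pointing down while the bar turns between them.
- main_grip (a point): Squeeze point of the red main catch, 156 mm above the table, axes as the fixture's. Two upright tabs with finger pads 30 mm wide in x, 128 to 170 mm above the table: a fixed black one and, nearer the hinge, a red sliding one. Pinch them together along y. Outer faces from this point: black y -11 mm (fixed), red y +23 at rest, +11 squeezed home.
- main_base: Bracket with the red main catch on the fixture's housing. Origin: under the bracket's centre, 60 mm above the table, at fixture y -127.5 and x -68 or +68 mm: the red and yellow catches change places from run to run. Axes as the fixture's.
- main_catch (a joint): Travel of the red sliding tab, m: 0 at rest, 0.012 squeezed home; the gate's lip is free from about 0.008. Spring 4 N at rest, 8 N home; it springs back when let go.
- safety_grip (a point): Squeeze point of the yellow safety catch: built and placed like the main catch's, with the same offsets and sizes, but with a yellow sliding tab and a bolt 14.5 mm higher, which stops the gate ajar. Squeezing it before the gate has sprung up onto it frees nothing.
- safety_catch (a joint): Travel of the yellow sliding tab, m: as main_catch.
- screwdriver: Loose screwdriver, 170 mm long, lying on the bench (bystander). Origin: under its middle.
- pin_jar: Loose clear jar with a blue cap, 48 mm across, 60 mm tall, standing on the bench (bystander). Origin: centre of its underside.
- plug: Loose white connector housing, 50 x 24 x 21 mm, on the bench (bystander). Origin: centre of its underside.
- tape: Loose yellow roll of tape, 68 mm across, 18 mm high, lying flat on the bench (bystander). Origin: centre of its underside.

How it is judged:
On the way, in this order (a step that is already met when the one before it is completed fails the run):
1. the red main catch is squeezed and the gate has sprung up ajar onto the safety catch (value of joint main_catch above 0.007 m and value of joint gate above 0.04 rad), for 0.1 s.
2. then the yellow safety catch is squeezed and the gate has come free (value of joint safety_catch above 0.007 m and value of joint gate above 0.1 rad), for 0.1 s.
3. the gate is past its detent, in the fingers by the bar handle (value of joint gate above 1.3 rad and contact force between the fingers and gate_bar above 1 N), for 0.1 s.
At the end, for the whole second after the job is handed in: The gate leans back past upright (joint above 1.6 rad), is still (below 0.1 rad/s) and is held there by the fingers on its bar handle (more than 1 N); screwdriver, jar, plug and tape are within 30 mm of where they were (value of joint gate above 1.6 rad and velocity of joint gate between -0.1 and 0.1 rad/s and contact force between the fingers and gate_bar above 1 N and distance of each of screwdriver, pin_jar, plug, tape from where it was at the start of the episode below 0.03 m); the arm keeps its last pose, push and grip.
It fails at once if a bystander is knocked more than 30 mm away or the jar is tipped over (distance of any of screwdriver, pin_jar, plug, tape from where it was at the start of the episode above 0.03 m or angle between pin_jar's own z axis and vertical above 0.5 rad).
It also fails if it takes over 64 s, if anything falls off the work surface, if the arm or the gripper's body presses on something with over 40 N, if the wrist force passes 120 N, or if a joint passes its speed limit or range.

## Working session

There is one attempt and no reset: what is moved stays moved. The work goes in short steps, Python scripts to look and compute and a tool call to move; the robot and the scene stay as the last step left them, time stands still between calls to the robot, and variables do not carry over. Pictures are saved under pics/ and viewed, at most 10 in all, crops included, and the job is handed in when it is done.

Besides the shell and the picture viewer there is one more tool, called after ">>>" as name([rows], argument=value, ...), one row to a line, values as JSON. jog_arm: Moves the arm, as the interface text tells. Shifts and turns lie within -1 to 1; 1 stands for 0.4 m of shift or 1.5 rad of turn. Its arguments: {"type":"object","properties":{"steps":{"type":"array","items":{"type":"array"}},"claw":{"type":"number"},"force":{"type":"number"}},"required":["steps"]}

```bash
mkdir -p pics; ls
cat > h.py <<'E'
import numpy as np, cv2
from scipy.spatial.transform import Rotation as R
from rig import manip, grab_frame, boxes_of, masks_of, place_of
def T_of(s):
    T=np.eye(4); T[:3,:3]=R.from_quat(s["ee_rot"]).as_matrix(); T[:3,3]=s["tcp_pos"]; return T
def shot(name):
    s=manip.state(); f=grab_frame(name)
    f["T"]=np.array(f["cam_to_world"]) if "cam_to_world" in f else T_of(s)@np.array(f["hand_eye"])
    f["f"]=200/np.tan(np.radians(f["fov_y"])/2); return f
def ray(f,px):
    d=np.array([(px[0]-f["cx"])/f["f"],-(px[1]-f["cy"])/f["f"],-1.])
    return f["T"][:3,3], f["T"][:3,:3]@d
def at_depth(f,px):
    z=f["z_map"][int(round(px[1])),int(round(px[0]))]; o,d=ray(f,px); return o+z*d
def at_z(f,px,z):
    o,d=ray(f,px); return o+(z-o[2])/d[2]*d
def tri(obs):
    A=np.zeros((3,3));b=np.zeros(3)
    for f,px in obs:
        o,d=ray(f,px); d=d/np.linalg.norm(d); P=np.eye(3)-np.outer(d,d); A+=P;b+=P@o
    x=np.linalg.solve(A,b)
    res=[np.linalg.norm((np.eye(3)-np.outer(d,d)/(d@d))@(x-o)) for o,d in [ray(f,p) for f,p in obs]]
    return x,res
E
python3 - <<'E'
from h import *
np.set_printoptions(precision=4,suppress=True)
s=manip.state(); print({k:np.round(v,3) for k,v in s.items()}, manip.grip_point_offset)
F={}
for c in ["scene","side","wrist"]:
    f=F[c]=shot(c); cv2.imwrite(f"pics/a_{c}.png",f["img"]); print(c,f["T"][:3,3],f["T"][:3,:3]@[0,0,-1],f["fov_y"],f["cx"],f["cy"],[k for k in f])
for n in ["main_grip","safety_grip","gate_bar","gate_hinge","gate_lip","fixture","main_base","detent","screwdriver","pin_jar","plug","tape"]:
    obs=[]
    for c in F:
        r=place_of(c,n)
        if r: obs.append((F[c],r[0]["at"])); print(n,c,np.round(r[0]["at"],1),round(r[0]["p"],2),at_depth(F[c],np.clip(r[0]["at"],0,[639,399])))
    if len(obs)>1: print("  tri",*tri(obs))
E
```

```text
pics
{'clock': np.float64(0.0), 'joint_pos': array([ 0.014,  0.322, -0.07 ,  1.452,  0.023,  1.371, -0.057]), 'qvel': array([-0.   ,  0.001,  0.001,  0.001,  0.   , -0.003,  0.   ]), 'joint_efforts': array([ -0.   , -49.128,  -0.404, -31.253,  -0.064,   0.044,   0.   ]), 'tcp_pos': array([ 0.649, -0.   ,  0.221]), 'ee_rot': array([ 0.707,  0.707, -0.001, -0.001]), 'ft_force': array([-0.385, -0.308, -0.08 ]), 'torque': array([-0.004,  0.006, -0.028]), 'finger_force': np.float64(0.0), 'gripper_width': np.float64(0.087)} 0.0187
scene [1.2149 0.33   1.1271] [-0.5025 -0.2469 -0.8286] 44.461120326618904 324.8212588766454 200.15946510014112 ['img', 'z_map', 'fov_y', 'cx', 'cy', 'cam_to_world', 'T', 'f']
side [ 0.1155 -0.6315  0.8151] [ 0.459   0.6238 -0.6326] 50.53482488330267 320.10578939819936 197.92059828547661 ['img', 'z_map', 'fov_y', 'cx', 'cy', 'cam_to_world', 'T', 'f']
wrist [0.6498 0.0782 0.3826] [-0.0017 -0.2872 -0.9579] 69.87948565581456 323.00477465427525 202.26509129009392 ['img', 'z_map', 'fov_y', 'cx', 'cy', 'hand_eye', 'T', 'f']
main_grip side [309.8 255. ] 0.66 [ 0.4558 -0.
[... 2379 characters left out ...]
.0049] [np.float64(0.004960549641889941), np.float64(0.003954579985845816), np.float64(0.00483074812278401)]
plug scene [224.5 155.5] 0.71 [ 0.5257 -0.3366  0.0109]
plug side [392.4 362.5] 0.77 [ 0.4982 -0.3523  0.0152]
plug wrist [268.9 340.9] 0.3 [0.6364 0.0253 0.325 ]
  tri [ 0.5272 -0.3358 -0.0343] [np.float64(0.030653805582019404), np.float64(0.005003685873599623), np.float64(0.03176024890855354)]
tape scene [407.7 250.9] 0.76 [ 0.5777  0.2574 -0.0028]
tape side [392.8 307.7] 0.65 [ 0.5899 -0.2588  0.0192]
tape wrist [322.3  47.1] 0.72 [0.6485 0.1378 0.0966]
  tri [ 0.6326  0.0921 -0.1319] [np.float64(0.19506073988932554), np.float64(0.2719500558032883), np.float64(0.09257312444614665)]
```

```bash
python3 -c "
import cv2
a=cv2.imread('pics/a_scene.png')[100:330,190:470];cv2.imwrite('pics/a1.png',cv2.resize(a,None,fx=2.6,fy=2.6))
a=cv2.imread('pics/a_side.png')[140:370,210:490];cv2.imwrite('pics/a2.png',cv2.resize(a,None,fx=2.6,fy=2.6))"
```

```text
(no output)
```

View pics/a1.png

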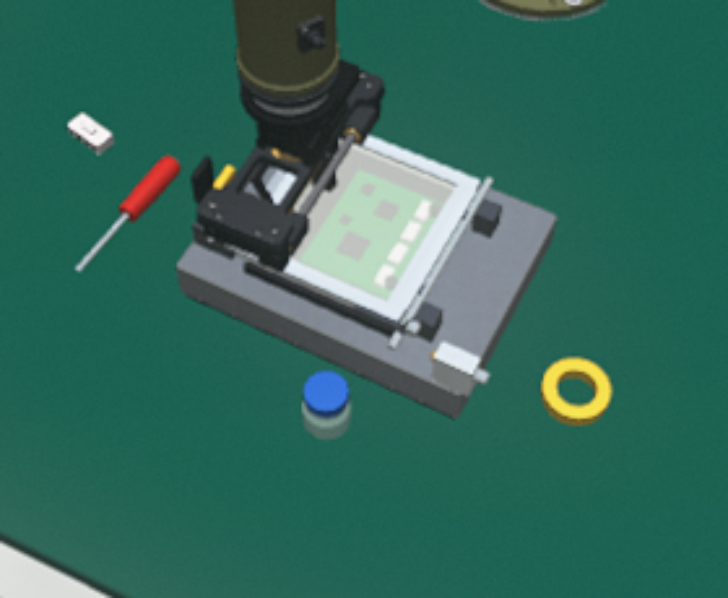

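View pics/a2.png

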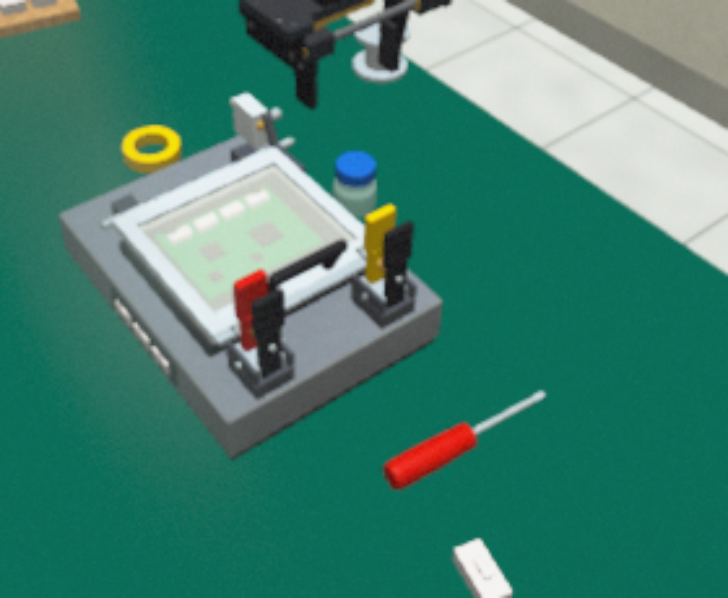

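The red main catch is on the robot's side (side view, px 306,259) and the yellow one is at about (356,232). The bar lies between them, and the gripper hides the catches in the scene view. I'll move the hand back (−y) and up, then measure from three views.

>>> jog_arm([
  [[-0.5,-0.1,-0.35],[0,0,0]],
  [[-0.5,-0.1,-0.35],[0,0,0]],
  [[-0.5,-0.1,-0.35],[0,0,0]],
  [[-0.5,-0.1,-0.35],[0,0,0]],
  [[-0.5,-0.1,-0.35],[0,0,0]],
  [[-0.5,-0.1,-0.35],[0,0,0]],
  [[-0.5,-0.1,-0.35],[0,0,0]],
  [[-0.5,-0.1,-0.35],[0,0,0]],
  [[-0.5,-0.1,-0.35],[0,0,0]],
])

```text
clock: 2.7
tcp_pos: [0.6101, -0.1994, 0.3622]
ee_rot: [0.707, 0.707, 0.0, -0.0]
ft_force: [0.3, 0.6, -0.2]
gripper_width: 0.087
finger_force: 0.0
```

```bash
cat > m.py <<'E'
from h import *
import sys
np.set_printoptions(precision=4,suppress=True)
tag=sys.argv[1]
s=manip.state(); print(s["tcp_pos"],s["qvel"].max())
F={}
for c in ["scene","side","wrist"]:
    f=F[c]=shot(c); cv2.imwrite(f"pics/{tag}_{c}.png",f["img"])
for n in ["main_grip","safety_grip","gate_bar","gate_hinge","gate_lip","fixture","main_base","detent"]:
    obs=[]; 
    for c in F:
        r=place_of(c,n)
        if r and r[0]["p"]>.4: obs.append((F[c],r[0]["at"])); print(n,c,np.round(r[0]["at"],1),round(r[0]["p"],2),at_depth(F[c],np.clip(r[0]["at"],0,[639,399])))
    if len(obs)>1:
        print("  tri",*tri(obs))
        if len(obs)>2: print("  pairs",*[tri([obs[i],obs[j]])[0] for i,j in ((0,1),(0,2),(1,2))])
E
python3 m.py b
```

```text
[ 0.6101 -0.1994  0.3622] 0.024443769996779524
main_grip scene [295.5 135. ] 0.97 [ 0.4622 -0.1271  0.1403]
main_grip side [309.7 253.3] 0.6 [ 0.4689 -0.1117  0.1492]
  tri [ 0.469  -0.1185  0.1535] [np.float64(0.004030256679878512), np.float64(0.004030256679878308)]
safety_grip scene [270.5 167.4] 0.81 [ 0.5943 -0.1274  0.1517]
safety_grip side [363.5 231.8] 0.95 [ 0.5996 -0.1362  0.1558]
safety_grip wrist [312.5 126.2] 0.75 [ 0.5964 -0.1312  0.151 ]
  tri [ 0.5977 -0.1307  0.1532] [np.float64(0.004712873030054382), np.float64(0.005217502040578776), np.float64(0.0012540860906591355)]
  pairs [ 0.5986 -0.1302  0.1531] [ 0.5951 -0.1294  0.1511] [ 0.5986 -0.1331  0.1544]
gate_bar scene [293.7 160.2] 0.71 [ 0.5402 -0.0908  0.1402]
gate_bar side [324.8 240.8] 0.6 [ 0.5199 -0.0981  0.1452]
gate_bar wrist [258.2  97.5] 0.89 [ 0.528  -0.0969  0.1406]
  tri [ 0.5286 -0.0937  0.1323] [np.float64(0.005330886390863048), np.float64(0.0052415051123715205), np.float64(0.0035921297894387113)]
  pairs [ 0.5307 -0.0913  0.1318] [ 0.5257 -0.0973  0.1217] [ 0.5256 -0.0947  0.1381]
gate_hinge scene [359
[... 888 characters left out ...]
98102568068)]
  pairs [0.5337 0.0068 0.0083] [0.53   0.0094 0.0073] [0.5344 0.0041 0.0099]
main_base scene [304.2 157.5] 0.67 [ 0.502  -0.0812  0.1141]
main_base side [311.1 280.9] 0.63 [ 0.4554 -0.1334  0.0891]
main_base wrist [230.  111.8] 0.92 [ 0.4747 -0.1133  0.0882]
  tri [ 0.466  -0.1097  0.0584] [np.float64(0.006683457949020026), np.float64(0.004614895119291999), np.float64(0.003237646685693972)]
  pairs [ 0.4668 -0.1075  0.0579] [ 0.4592 -0.1101  0.0484] [ 0.4674 -0.1138  0.062 ]
detent scene [356.  233.8] 0.63 [0.6246 0.1273 0.0594]
detent side [312.3 186.9] 0.97 [0.6335 0.1074 0.1168]
  tri [0.6474 0.1323 0.0961] [np.float64(0.0030944007919043574), np.float64(0.00309440079190422)]
```

```bash
cat > fit.py <<'E'
from h import *
np.set_printoptions(precision=4,suppress=True)
def cloud(f):
    v,u=np.mgrid[0:400,0:640]; z=f["z_map"]
    d=np.stack([(u-f["cx"])/f["f"],-(v-f["cy"])/f["f"],-np.ones_like(z)],-1)*z[...,None]
    return d@f["T"][:3,:3].T+f["T"][:3,3]
def tabs(f,c):
    P=cloud(f); hsv=cv2.cvtColor(f["img"],cv2.COLOR_BGR2HSV).astype(int); H,S,V=[hsv[...,i] for i in range(3)]
    box=(P[...,2]>.125)&(P[...,2]<.18)&(P[...,0]>.42)&(P[...,0]<.66)&(P[...,1]>-.2)&(P[...,1]<-.08)&(f["z_map"]>0)
    for n,m in (("red",((H<8)|(H>172))&(S>150)&(V>90)),("yel",(H>18)&(H<35)&(S>150)&(V>90)),("blk",V<70)):
        q=P[m&box]
        if len(q)>15: print(c,n,len(q),"med",np.median(q,0),"p3",np.percentile(q,3,0),"p97",np.percentile(q,97,0))
E
python3 - <<'E'
from fit import *
for c in ["scene","side","wrist"]:
    f=shot(c); P=cloud(f); tabs(f,c)
    m=(P[...,2]>.05)&(P[...,2]<.07)&(P[...,0]>.36)&(P[...,0]<.72)&(P[...,1]>-.25)&(P[...,1]<.25)&(f["z_map"]>0)
    m=cv2.morphologyEx(m.astype(np.uint8),cv2.MORPH_OPEN,np.ones((3,3)))
    n,l,st,ce=cv2.connectedComponentsWithStats(m); k=1+np.argmax(st[1:,4])
    q=P[l==k]; print(c,len(q),"rect",cv2.minAreaRect(q[:,:2].astype(np.float32)*1000), np.median(q[:,2]))
    # gate top: z 0.09-0.103
    m=(P[...,2]>.089)&(P[...,2]<.103)&(P[...,0]>.36)&(P[...,0]<.72)&(P[...,1]>-.12)&(P[...,1]<.12)&(f["z_map"]>0)
    m=cv2.morphologyEx(m.astype(np.uint8),cv2.MORPH_OPEN,np.ones((3,3)))
    n,l,st,ce=cv2.connectedComponentsWithStats(m); k=1+np.argmax(st[1:,4]); q=P[l==k]
    print(c,"gate",len(q),cv2.minAreaRect(q[:,:2].astype(np.float32)*1000))
from scipy.optimize import least_squares
obs={"mg":((-68,None),(.469,-.1185)),"sg":((68,None),(.5977,-.1307)),"bar":((0,-105),(.5286,-.0937)),"hinge":((0,90),(.5314,.0953)),"lip":((0,-106),(.5313,-.0974)),"fix":((0,0),(.533,.007)),"mb":((-68,-127.5),(.4674,-.1138))}
def res(p):
    c,s=np.cos(p[0]),np.sin(p[0]); r=[]
    for (x,y),w in obs.values():
        y=p[3] if y is None else y/1000; x=x/1000
        r+=[c*x-s*y+p[1]-w[0], s*x+c*y+p[2]-w[1]]
    return np.array(r)*1000
o=least_squares(res,[0,.53,0,-.127],loss="soft_l1",f_scale=3); print(np.degrees(o.x[0]),o.x[1:],o.fun.reshape(-1,2))
E
```

```text
scene red 57 med [ 0.4713 -0.1022  0.1666] p3 [ 0.4521 -0.1073  0.1281] p97 [ 0.4818 -0.0991  0.1715]
scene yel 69 med [ 0.6075 -0.1062  0.1655] p3 [ 0.5884 -0.1109  0.1264] p97 [ 0.6173 -0.103   0.1709]
scene blk 363 med [ 0.5324 -0.1255  0.1439] p3 [ 0.4541 -0.1339  0.1285] p97 [ 0.6151 -0.0862  0.17  ]
scene 3038 rect ((537.9066772460938, 16.184158325195312), (320.1723327636719, 241.98324584960938), 88.68543243408203) 0.05957387397231517
scene gate 4503 ((536.0574340820312, 4.2582244873046875), (210.8865509033203, 200.94557189941406), 85.56314849853516)
side red 155 med [ 0.4583 -0.1107  0.1582] p3 [ 0.4487 -0.1129  0.13  ] p97 [ 0.4744 -0.1057  0.172 ]
side yel 150 med [ 0.5945 -0.114   0.158 ] p3 [ 0.5846 -0.1163  0.1296] p97 [ 0.6103 -0.1074  0.1713]
side blk 466 med [ 0.5159 -0.1352  0.145 ] p3 [ 0.449  -0.14    0.1286] p97 [ 0.6079 -0.0968  0.1706]
side 3218 rect ((533.500732421875, 12.806488037109375), (321.6474609375, 240.64671325683594), 88.74080657958984) 0.06020194396199935
side gate 3901 ((540.5543212890625, -1.4264907836914062), (237.59371948242188, 204.14231872558594), 88.0715103149414)
wrist red 215 med [ 0.4656 -0.1068  0.1686] p3 [ 0.4509 -0.1112  0.1646] p97 [ 0.4779 -0.1023  0.1704]
wrist yel 197 med [ 0.5993 -0.11    0.1685] p3 [ 0.5862 -0.1149  0.1396] p97 [ 0.6123 -0.1056  0.17  ]
wrist blk 516 med [ 0.5028 -0.1295  0.1661] p3 [ 0.453  -0.1363  0.1309] p97 [ 0.6082 -0.0883  0.1699]
wrist 2267 rect ((639.2401733398438, -56.864540100097656), (185.6492919921875, 32.079532623291016), 86.52863311767578) 0.05888523907996468
wrist gate 13166 ((532.7002563476562, -44.08202362060547), (135.44387817382812, 193.10101318359375), 89.9958724975586)
-0.9444111253777757 [ 0.533   0.0089 -0.1334] [[-6.1709 -4.8799]
 [ 1.1106  5.0785]
 [ 2.6879 -2.4084]
 [ 3.1019  3.5651]
 [-0.0286  0.2917]
 [ 0.0185  1.8773]
 [-4.4738 -3.6846]]
```

```bash
python3 -c "
import cv2
a=cv2.imread('pics/b_scene.png')[100:300,220:450];a=cv2.resize(a,None,fx=2.6,fy=2.6);cv2.imwrite('pics/b1.png',a)"
```

```text
(no output)
```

View pics/b1.png

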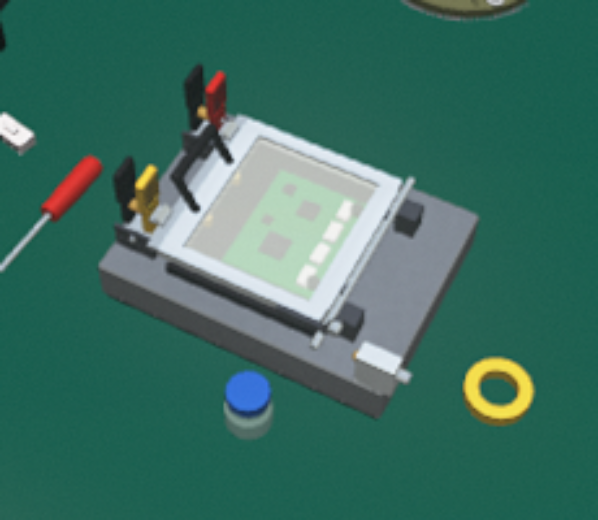

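Fixture fit: origin about (0.535, 0.009), yaw about −1.4°. The red catch is at x 0.4645, with the squeeze point at y −0.1245 and the tab tops at 0.170. The yellow catch is at x 0.600, y −0.128. Both match the given sizes, so I'll turn the gripper by about 91° and go above the red catch.

>>> jog_arm([
  [[0.0,-0.1,0.0],[0,0,0.08]],
  [[0.18,-0.364,0.2],[0,0,0.8]],
  [[0.18,-0.364,0.2],[0,0,0.8]],
  [[0.18,-0.364,0.2],[0,0,0.8]],
  [[0.18,-0.364,0.2],[0,0,0.8]],
  [[0.18,-0.364,0.2],[0,0,0.8]],
  [[0.18,-0.364,0.2],[0,0,0.8]],
  [[0.18,-0.364,0.2],[0,0,0.8]],
  [[0.18,-0.364,0.2],[0,0,0.8]],
  [[0.18,-0.364,0.2],[0,0,0.8]],
  [[0.18,-0.364,0.2],[0,0,0.8]],
  [[0.18,-0.364,0.2],[0,0,0.8]],
])

```text
clock: 5.2
tcp_pos: [0.4644, -0.1281, 0.2827]
ee_rot: [0.983, 0.186, 0.0, 0.0]
ft_force: [0.4, 0.1, -0.5]
gripper_width: 0.0873
finger_force: 0.0
```

>>> jog_arm([
  [[0,0,0],[0,0,0.265]],
  [[0,0,0],[0,0,0.265]],
  [[0,0,0],[0,0,0.265]],
  [[0,0,0],[0,0,0.265]],
  [[0,0,0],[0,0,0.265]],
  [[0,0,0],[0,0,0.265]],
])

```text
clock: 5.7
tcp_pos: [0.4644, -0.128, 0.2826]
ee_rot: [1.0, -0.011, 0.0, -0.0]
ft_force: [-0.6, -0.8, 0.4]
gripper_width: 0.087
finger_force: 0.0
```

```bash
cat > go.py <<'E'
# delta in tool units from measured pose to target x y z
import sys
from h import *
s=manip.state(); Rm=R.from_quat(s["ee_rot"])
t=np.array([float(a) for a in sys.argv[1:4]]); yaw=float(sys.argv[4]) if len(sys.argv)>4 else -1.4
x=Rm.as_matrix()[:,0]; psi=np.degrees(np.arctan2(x[1],x[0]))
tz=Rm.as_matrix()[:,2]
print("t",s["clock"],"tcp",np.round(s["tcp_pos"],4),"yaw",psi,"zaxis",np.round(tz,3),"F",np.round(s["ft_force"],1),"w",s["gripper_width"],s["finger_force"])
print("shift",np.round(Rm.inv().apply(t-s["tcp_pos"])/.4,3),"turn z",np.radians(psi-yaw)/1.5)
E
python3 go.py .4645 -.126 .137
python3 - <<'E'
from fit import *
for c in ["side","wrist"]:
    f=shot(c); tabs(f,c); cv2.imwrite(f"pics/c_{c}.png",f["img"])
E
```

```text
t 5.7 tcp [ 0.4644 -0.128   0.2826] yaw -1.3093293769508867 zaxis [ 0.  0. -1.] F [-0.6 -0.8  0.4] w 0.08699355959747203 0.0
shift [ 0.    -0.005  0.364] turn z 0.0010550006046944572
side red 155 med [ 0.4578 -0.1107  0.1585] p3 [ 0.4487 -0.1132  0.1294] p97 [ 0.4742 -0.1049  0.1711]
side yel 150 med [ 0.5941 -0.114   0.1573] p3 [ 0.5848 -0.1163  0.1293] p97 [ 0.6097 -0.1073  0.1708]
side blk 470 med [ 0.5163 -0.135   0.1446] p3 [ 0.4492 -0.1397  0.1278] p97 [ 0.6076 -0.0962  0.1705]
wrist red 280 med [ 0.4649 -0.1071  0.1685] p3 [ 0.4501 -0.1118  0.1613] p97 [ 0.4773 -0.1025  0.1698]
wrist yel 480 med [ 0.5965 -0.1108  0.1684] p3 [ 0.5837 -0.115   0.1428] p97 [ 0.6115 -0.1058  0.1701]
wrist blk 1240 med [ 0.5386 -0.1005  0.1429] p3 [ 0.4552 -0.1378  0.1334] p97 [ 0.6075 -0.0904  0.1697]
```

>>> jog_arm([
  [[0,-0.005,0.08],[0,0,0]],
  [[0,-0.005,0.16],[0,0,0]],
  [[0,-0.005,0.24],[0,0,0]],
  [[0,-0.005,0.3],[0,0,0]],
  [[0,-0.005,0.34],[0,0,0]],
  [[0,-0.005,0.364],[0,0,0]],
  [[0,-0.005,0.364],[0,0,0]],
  [[0,-0.005,0.364],[0,0,0]],
  [[0,-0.005,0.364],[0,0,0]],
])

```text
clock: 6.55
tcp_pos: [0.4656, -0.1263, 0.1384]
ee_rot: [1.0, -0.013, 0.001, 0.0]
ft_force: [0.0, -0.4, 0.1]
gripper_width: 0.0871
finger_force: 0.0
```

>>> jog_arm([
  [[0,0,0],[0,0,0]],
  [[0,0,0],[0,0,0]],
  [[0,0,0],[0,0,0]],
  [[0,0,0],[0,0,0]],
  [[0,0,0],[0,0,0]],
  [[0,0,0],[0,0,0]],
  [[0,0,0],[0,0,0]],
  [[0,0,0],[0,0,0]],
  [[0,0,0],[0,0,0]],
  [[0,0,0],[0,0,0]],
  [[0,0,0],[0,0,0]],
  [[0,0,0],[0,0,0]],
], claw=0, force=20)

```text
clock: 7.55
tcp_pos: [0.4646, -0.124, 0.137]
ee_rot: [1.0, -0.013, -0.0, -0.001]
ft_force: [0.0, 5.2, 1.9]
gripper_width: 0.0211
finger_force: 20.0
```

```bash
python3 go.py .4645 -.126 .137
python3 - <<'E'
from fit import *
for c in ["scene","side"]:
    f=shot(c); cv2.imwrite(f"pics/d_{c}.png",f["img"])
    P=cloud(f); 
    for xr in ((.49,.505),(.56,.575)):
        m=(P[...,0]>xr[0])&(P[...,0]<xr[1])&(P[...,1]>-.1)&(P[...,1]<-.085)&(P[...,2]>.08)&(P[...,2]<.15); print(c,m.sum(),np.percentile(P[m][:,2],[10,50,90]) if m.any() else 0)
a=cv2.imread('pics/d_side.png')[150:320,220:450];cv2.imwrite('pics/d2.png',cv2.resize(a,None,fx=3,fy=3))
E
```

```text
t 7.55 tcp [ 0.4646 -0.124   0.137 ] yaw -1.4627798696123189 zaxis [-0.     0.003 -1.   ] F [0.  5.2 1.9] w 0.021070356921079923 19.989806610537926
shift [-0.     0.005 -0.   ] turn z -0.0007304769524718013
scene 13 [0.1107 0.1119 0.1353]
scene 21 [0.1083 0.113  0.1444]
side 0 0
side 7 [0.1363 0.141  0.145 ]
```

View pics/d2.png

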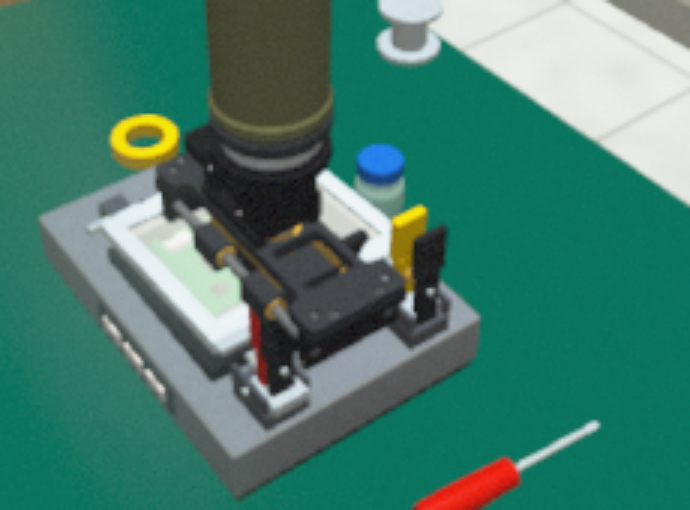

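The width is 21 mm and the gate edge now stands at z 0.112, up from 0.097. So the red catch is home (side crop, px 265,345) and the gate is ajar. Next is the yellow catch.

>>> jog_arm([
  [[0,0,0],[0,0,0]],
  [[0,0,0],[0,0,0]],
  [[0,0,0],[0,0,0]],
  [[0,0,0],[0,0,0]],
  [[0,0,0],[0,0,0]],
  [[0,0,0],[0,0,0]],
  [[0,-0.003,-0.08],[0,0,0]],
  [[0,-0.003,-0.17],[0,0,0]],
  [[0,-0.003,-0.17],[0,0,0]],
], claw=1)

```text
clock: 8.4
tcp_pos: [0.4682, -0.1272, 0.2116]
ee_rot: [1.0, -0.014, 0.006, 0.002]
ft_force: [2.1, -0.2, 0.4]
gripper_width: 0.0728
finger_force: 0.0
```

>>> jog_arm([
  [[0.1,0,0],[0,0,0]],
  [[0.2,0,0],[0,0,0]],
  [[0.3,0,0],[0,0,0]],
  [[0.34,0,0],[0,0,0]],
  [[0.34,0,0],[0,0,0]],
  [[0.34,0,0],[0,0,0]],
  [[0.34,0,0],[0,0,0]],
])

```text
clock: 8.98
tcp_pos: [0.5994, -0.1296, 0.2046]
ee_rot: [1.0, -0.014, -0.001, 0.001]
ft_force: [-0.3, -0.0, -0.2]
gripper_width: 0.0869
finger_force: 0.0
```

```bash
python3 go.py .6005 -.1283 .137
python3 - <<'E'
from fit import *
for c in ["side","wrist"]:
    f=shot(c); tabs(f,c)
    P=cloud(f); 
    for xr in ((.49,.505),(.56,.575)):
        m=(P[...,0]>xr[0])&(P[...,0]<xr[1])&(P[...,1]>-.1)&(P[...,1]<-.085)&(P[...,2]>.08)&(P[...,2]<.15); print(c,m.sum(),np.percentile(P[m][:,2],[10,50,90]) if m.any() else 0)
E
```

```text
t 8.9833 tcp [ 0.5994 -0.1296  0.2046] yaw -1.5992346191518438 zaxis [-0.001 -0.001 -1.   ] F [-0.3 -0.  -0.2] w 0.08686505398282139 0.0
shift [ 0.003 -0.004  0.169] turn z -0.002318200058771086
side red 157 med [ 0.4583 -0.1107  0.1588] p3 [ 0.4488 -0.113   0.1306] p97 [ 0.4754 -0.1051  0.1712]
side yel 151 med [ 0.5943 -0.1139  0.1571] p3 [ 0.585  -0.1168  0.1295] p97 [ 0.61   -0.1076  0.1717]
side blk 485 med [ 0.5183 -0.1351  0.1539] p3 [ 0.449  -0.1396  0.1273] p97 [ 0.6077 -0.09    0.1699]
side 14 [0.1333 0.1419 0.1482]
side 45 [0.1092 0.1129 0.1381]
wrist yel 641 med [ 0.6046 -0.1112  0.1681] p3 [ 0.587  -0.1153  0.1353] p97 [ 0.6136 -0.1061  0.1699]
wrist blk 1183 med [ 0.5686 -0.095   0.1564] p3 [ 0.4988 -0.1377  0.1323] p97 [ 0.6128 -0.0828  0.1694]
wrist 42 [0.1073 0.1111 0.1117]
wrist 274 [0.11   0.1111 0.1443]
```

>>> jog_arm([
  [[0.002,-0.001,0.08],[0,0,0]],
  [[0.002,-0.001,0.14],[0,0,0]],
  [[0.002,-0.001,0.168],[0,0,0]],
  [[0.002,-0.001,0.168],[0,0,0]],
  [[0.002,-0.001,0.168],[0,0,0]],
  [[0.002,-0.001,0.168],[0,0,0]],
])

```text
clock: 9.58
tcp_pos: [0.6022, -0.1284, 0.1397]
ee_rot: [1.0, -0.013, 0.001, 0.0]
ft_force: [0.2, -0.1, -0.2]
gripper_width: 0.0874
finger_force: 0.0
```

>>> jog_arm([
  [[0,0,0],[0,0,0]],
  [[0,0,0],[0,0,0]],
  [[0,0,0],[0,0,0]],
  [[0,0,0],[0,0,0]],
  [[0,0,0],[0,0,0]],
  [[0,0,0],[0,0,0]],
  [[0,0,0],[0,0,0]],
  [[0,0,0],[0,0,0]],
  [[0,0,0],[0,0,0]],
  [[0,0,0],[0,0,0]],
  [[0,0,0],[0,0,0]],
  [[0,0,0],[0,0,0]],
], claw=0, force=20)

```text
clock: 10.58
tcp_pos: [0.6014, -0.1275, 0.1378]
ee_rot: [1.0, -0.013, 0.0, -0.0]
ft_force: [0.9, 2.2, 0.4]
gripper_width: 0.0209
finger_force: 20.0
```

>>> jog_arm([
  [[0,0,0],[0,0,0]],
  [[0,0,0],[0,0,0]],
  [[0,0,0],[0,0,0]],
  [[0,0,0],[0,0,0]],
  [[0,0,0],[0,0,0]],
  [[0,0,0],[0,0,0]],
  [[0,0,-0.08],[0,0,0]],
  [[0,0,-0.17],[0,0,0]],
  [[0,0,-0.25],[0,0,0]],
  [[0,0,-0.25],[0,0,0]],
  [[0,0,-0.25],[0,0,0]],
], claw=1)

```text
clock: 11.5
tcp_pos: [0.6025, -0.1302, 0.2406]
ee_rot: [1.0, -0.014, 0.003, 0.001]
ft_force: [-0.0, -0.5, -0.9]
gripper_width: 0.084
finger_force: 0.0
```

```bash
python3 go.py .534 -.09 .2
python3 - <<'E'
from fit import *
F={}
for c in ["scene","side","wrist"]:
    f=F[c]=shot(c); cv2.imwrite(f"pics/e_{c}.png",f["img"])
    P=cloud(f); hsv=cv2.cvtColor(f["img"],cv2.COLOR_BGR2HSV)
    for xr in ((.485,.495),(.572,.583)):
        m=(P[...,0]>xr[0])&(P[...,0]<xr[1])&(P[...,1]>-.1)&(P[...,1]<-.085)&(P[...,2]>.08)&(P[...,2]<.15); print(c,m.sum(),np.percentile(P[m][:,2],[10,50,90]) if m.any() else 0)
    m=(P[...,0]>.51)&(P[...,0]<.555)&(P[...,1]>-.13)&(P[...,1]<-.06)&(P[...,2]>.145)&(P[...,2]<.18); q=P[m]
    if len(q): print("bar",c,len(q),np.percentile(q,[3,50,97],axis=0))
obs=[]
for c in F:
    r=place_of(c,"gate_bar")
    if r: obs.append((F[c],r[0]["at"])); print(c,r[0]["at"],r[0]["p"])
print(tri(obs))
E
```

```text
t 11.5 tcp [ 0.6025 -0.1302  0.2406] yaw -1.638234181569164 zaxis [ 0.005 -0.003 -1.   ] F [-0.  -0.5 -0.9] w 0.08396808861412726 0.0
shift [-0.175 -0.096  0.1  ] turn z -0.002771980572783935
scene 5 [0.1204 0.1214 0.1259]
scene 12 [0.1211 0.1236 0.1267]
bar scene 68 [[ 0.5117 -0.0895  0.1628]
 [ 0.5312 -0.0834  0.1685]
 [ 0.5543 -0.0789  0.1716]]
side 4 [0.1251 0.126  0.1428]
side 19 [0.1215 0.1235 0.1251]
bar side 99 [[ 0.5118 -0.0944  0.1628]
 [ 0.5321 -0.0914  0.1686]
 [ 0.5533 -0.0841  0.1722]]
wrist 18 [0.1224 0.1233 0.124 ]
wrist 119 [0.1216 0.1229 0.1241]
bar wrist 211 [[ 0.511  -0.094   0.1645]
 [ 0.5197 -0.0888  0.1683]
 [ 0.5541 -0.083   0.1699]]
scene [298.3, 152.1] 0.63
side [325.9, 232.7] 0.5
wrist [277.9, 286.0] 0.96
(array([ 0.5268, -0.0864,  0.1593]), [np.float64(0.002707371420210857), np.float64(0.004241144554506028), np.float64(0.0015991729806481)])
```

Both stages worked: the gate rests free at 0.14 (edge z 0.123). The bar centre measures (0.534, −0.087, 0.164), and 0.1638 was expected. I'll move above it.

>>> jog_arm([
  [[-0.08,-0.05,0],[0,0,0]],
  [[-0.174,-0.104,0],[0,0,0]],
  [[-0.174,-0.104,0],[0,0,0]],
  [[-0.174,-0.104,0],[0,0,0]],
  [[-0.174,-0.104,0.05],[0,0,0]],
  [[-0.174,-0.104,0.1],[0,0,0]],
  [[-0.174,-0.104,0.1],[0,0,0]],
  [[-0.174,-0.104,0.1],[0,0,0]],
])

```text
clock: 12.47
tcp_pos: [0.5327, -0.0852, 0.1969]
ee_rot: [1.0, -0.014, -0.001, 0.0]
ft_force: [0.3, -0.3, 0.2]
gripper_width: 0.0869
finger_force: 0.0
```

```bash
python3 go.py .534 -.087 .146; python3 -c "
import numpy as np
p0=.3765
for a in (np.linspace(.14,.8,12),np.linspace(.8,1.15,12),np.linspace(1.15,1.72,12)):
    p=a+.2365; print([[round(-200.6*(np.cos(p[0])-np.cos(q))/400,3),round(-200.6*(np.sin(q)-np.sin(p[0]))/400,3)] for q in p])
"
python3 - <<'E'
from fit import *
f=shot("wrist"); cv2.imwrite("pics/f.png",f["img"])
P=cloud(f); m=(P[...,0]>.49)&(P[...,0]<.575)&(P[...,1]>-.13)&(P[...,1]<-.06)&(P[...,2]>.145)&(P[...,2]<.18); q=P[m]; print(len(q),np.percentile(q,[2,50,98],axis=0))
E
```

```text
t 12.4667 tcp [ 0.5327 -0.0852  0.1969] yaw -1.5701369322696699 zaxis [-0.002 -0.    -1.   ] F [ 0.3 -0.3  0.2] w 0.08691295876693218 0.0
shift [0.004 0.004 0.127] turn z -0.0019796330982322203
[[np.float64(-0.0), np.float64(-0.0)], [np.float64(-0.012), np.float64(-0.028)], [np.float64(-0.025), np.float64(-0.055)], [np.float64(-0.041), np.float64(-0.081)], [np.float64(-0.057), np.float64(-0.106)], [np.float64(-0.075), np.float64(-0.13)], [np.float64(-0.095), np.float64(-0.152)], [np.float64(-0.116), np.float64(-0.174)], [np.float64(-0.138), np.float64(-0.195)], [np.float64(-0.161), np.float64(-0.214)], [np.float64(-0.186), np.float64(-0.231)], [np.float64(-0.211), np.float64(-0.247)]]
[[np.float64(-0.0), np.float64(-0.0)], [np.float64(-0.014), np.float64(-0.008)], [np.float64(-0.028), np.float64(-0.015)], [np.float64(-0.042), np.float64(-0.022)], [np.float64(-0.057), np.float64(-0.029)], [np.float64(-0.072), np.float64(-0.035)], [np.float64(-0.087), np.float64(-0.041)], [np.float64(-0.102), np.float64(-0.046)], [np.float64(-0.117), np.float64(-0.05)], [np.float64(-0.132), np.float64(-0.055)], [np.float64(-0.148), np.float64(-0.058)], [np.float64(-0.163), np.float64(-0.061)]]
[[np.float64(-0.0), np.float64(-0.0)], [np.float64(-0.026), np.float64(-0.004)], [np.float64(-0.051), np.float64(-0.007)], [np.float64(-0.077), np.float64(-0.008)], [np.float64(-0.103), np.float64(-0.008)], [np.float64(-0.129), np.float64(-0.007)], [np.float64(-0.155), np.float64(-0.004)], [np.float64(-0.181), np.float64(-0.001)], [np.float64(-0.206), np.float64(0.005)], [np.float64(-0.231), np.float64(0.011)], [np.float64(-0.256), np.float64(0.019)], [np.float64(-0.281), np.float64(0.028)]]
1661 [[ 0.4993 -0.0934  0.1482]
 [ 0.5402 -0.0873  0.168 ]
 [ 0.5709 -0.0787  0.1701]]
```

View pics/f.png

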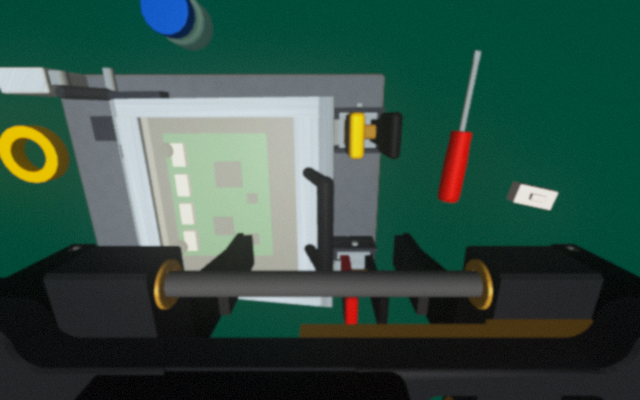

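The bar (px 325,220) lies centred between the finger tips (px 240 and 405). I'll go down and grip.

>>> jog_arm([
  [[0.004,0.003,0.05],[0,0,0]],
  [[0.004,0.003,0.1],[0,0,0]],
  [[0.004,0.003,0.126],[0,0,0]],
  [[0.004,0.003,0.126],[0,0,0]],
  [[0.004,0.003,0.126],[0,0,0]],
  [[0.004,0.003,0.126],[0,0,0]],
])

```text
clock: 13.02
tcp_pos: [0.5355, -0.086, 0.1489]
ee_rot: [1.0, -0.013, 0.001, 0.0]
ft_force: [0.2, -0.2, -0.4]
gripper_width: 0.0872
finger_force: 0.0
```

>>> jog_arm([
  [[0,0,0],[0,0,0]],
  [[0,0,0],[0,0,0]],
  [[0,0,0],[0,0,0]],
  [[0,0,0],[0,0,0]],
  [[0,0,0],[0,0,0]],
  [[0,0,0],[0,0,0]],
  [[0,0,0],[0,0,0]],
  [[0,0,0],[0,0,0]],
  [[0,0,0],[0,0,0]],
  [[0,0,0],[0,0,0]],
  [[0,0,0],[0,0,0]],
  [[0,0,0],[0,0,0]],
], claw=0, force=40)

```text
clock: 14.02
tcp_pos: [0.5344, -0.0859, 0.1474]
ee_rot: [1.0, -0.013, 0.0, 0.0]
ft_force: [0.2, 0.4, 1.2]
gripper_width: 0.0148
finger_force: 0.0
```

>>> jog_arm([
  [[0,0,0],[0,0,0]],
  [[0,0,0],[0,0,0]],
  [[0,0,0],[0,0,0]],
  [[0,0,0],[0,0,0]],
  [[0,0,0],[0,0,0]],
])

```text
clock: 14.43
tcp_pos: [0.5343, -0.0866, 0.1474]
ee_rot: [1.0, -0.014, 0.0, 0.0]
ft_force: [0.6, -2.5, -0.8]
gripper_width: 0.0108
finger_force: 40.0
```

Gripped with 40 N. First arc, to about 0.8 rad.

>>> jog_arm([
  [[0,-0.012,-0.028],[0,0,0]],
  [[0,-0.025,-0.055],[0,0,0]],
  [[0,-0.041,-0.081],[0,0,0]],
  [[0,-0.057,-0.106],[0,0,0]],
  [[0,-0.075,-0.13],[0,0,0]],
  [[0,-0.095,-0.152],[0,0,0]],
  [[0,-0.116,-0.174],[0,0,0]],
  [[0,-0.138,-0.195],[0,0,0]],
  [[0,-0.161,-0.214],[0,0,0]],
  [[0,-0.186,-0.231],[0,0,0]],
  [[0,-0.211,-0.247],[0,0,0]],
  [[0,-0.211,-0.247],[0,0,0]],
])

```text
clock: 15.43
tcp_pos: [0.5367, -0.001, 0.2499]
ee_rot: [1.0, -0.013, 0.001, 0.001]
ft_force: [-2.3, -8.0, 5.5]
gripper_width: 0.0108
finger_force: 40.0
```

```bash
cat > ang.py <<'E'
from fit import *
s=manip.state(); g=np.array(s["tcp_pos"])+[0,0,.0187]; y=g[1]-.0996-0; z=g[2]-.09
phi=np.arctan2(z,-y); print("tcp",np.round(s["tcp_pos"],4),"r",np.hypot(y,z),"gate by grasp",phi-.2365,"F",np.round(s["ft_force"],1),"w",s["gripper_width"],s["finger_force"])
E
python3 ang.py
```

```text
tcp [ 0.5367 -0.001   0.2499] r 0.20500598588999855 gate by grasp 0.8213133088990929 F [-2.3 -8.   5.5] w 0.010817425846190427 40.00390112400055
```

>>> jog_arm([
  [[0,-0.014,-0.008],[0,0,0]],
  [[0,-0.028,-0.015],[0,0,0]],
  [[0,-0.042,-0.022],[0,0,0]],
  [[0,-0.057,-0.029],[0,0,0]],
  [[0,-0.072,-0.035],[0,0,0]],
  [[0,-0.087,-0.041],[0,0,0]],
  [[0,-0.102,-0.046],[0,0,0]],
  [[0,-0.117,-0.05],[0,0,0]],
  [[0,-0.132,-0.055],[0,0,0]],
  [[0,-0.148,-0.058],[0,0,0]],
  [[0,-0.163,-0.061],[0,0,0]],
  [[0,-0.163,-0.061],[0,0,0]],
])

```text
clock: 16.43
tcp_pos: [0.5386, 0.0653, 0.2741]
ee_rot: [1.0, -0.012, 0.002, -0.0]
ft_force: [-0.2, -3.7, 7.6]
gripper_width: 0.0111
finger_force: 40.0
```

```bash
python3 ang.py
```

```text
tcp [0.5386 0.0653 0.2741] r 0.20570858243263582 gate by grasp 1.1670011821101478 F [-0.2 -3.7  7.6] w 0.011056472216052538 39.998406171798706
```

>>> jog_arm([
  [[0,-0.026,-0.004],[0,0,0]],
  [[0,-0.051,-0.007],[0,0,0]],
  [[0,-0.077,-0.008],[0,0,0]],
  [[0,-0.103,-0.008],[0,0,0]],
  [[0,-0.129,-0.007],[0,0,0]],
  [[0,-0.155,-0.004],[0,0,0]],
  [[0,-0.181,-0.001],[0,0,0]],
  [[0,-0.206,0.005],[0,0,0]],
  [[0,-0.231,0.011],[0,0,0]],
  [[0,-0.256,0.019],[0,0,0]],
  [[0,-0.281,0.028],[0,0,0]],
  [[0,-0.281,0.028],[0,0,0]],
])

```text
clock: 17.43
tcp_pos: [0.5415, 0.179, 0.258]
ee_rot: [1.0, -0.012, 0.0, -0.001]
ft_force: [4.0, -1.4, 2.9]
gripper_width: 0.0111
finger_force: 40.0
```

>>> jog_arm([
  [[0,0,0],[0,0,0]],
  [[0,0,0],[0,0,0]],
  [[0,0,0],[0,0,0]],
  [[0,0,0],[0,0,0]],
  [[0,0,0],[0,0,0]],
  [[0,0,0],[0,0,0]],
])

```text
clock: 17.93
tcp_pos: [0.5415, 0.1758, 0.2593]
ee_rot: [1.0, -0.014, 0.0, 0.0]
ft_force: [3.2, -1.8, 1.0]
gripper_width: 0.0106
finger_force: 40.0
```

```bash
python3 ang.py
python3 - <<'E'
from fit import *
for c in ["scene","side"]:
    f=shot(c); cv2.imwrite(f"pics/g_{c}.png",f["img"]); P=cloud(f)
    r=masks_of(c,"gate_hinge"); 
    if not r: continue
    m=r[0]["mask"]&(P[...,2]>.11)&(P[...,2]<.28)&(f["z_map"]>0)&(f["img"].max(2)>120); q=P[m]; q=q[(q[:,0]>.42)&(q[:,0]<.66)&(q[:,1]>0)&(q[:,1]<.2)]
    if len(q)>50:
        ce=np.median(q,0); k=np.polyfit(q[:,2],q[:,1],1); print(c,r[0]["p"],len(q),ce,"lean angle",np.pi/2+np.arctan(k[0]))
a=cv2.imread('pics/g_side.png')[100:320,200:460];cv2.imwrite('pics/g2.png',cv2.resize(a,None,fx=2.6,fy=2.6))
E
```

```text
tcp [0.5415 0.1758 0.2593] r 0.20284163478792286 gate by grasp 1.7196722811023388 F [ 3.2 -1.8  1. ] w 0.010596636377384767 40.00065207481384
scene 0.69 323 [0.5699 0.1166 0.1867] lean angle 1.6852206325891685
side 0.56 4430 [0.5316 0.1144 0.2018] lean angle 1.7220889685076664
```

View pics/g2.png

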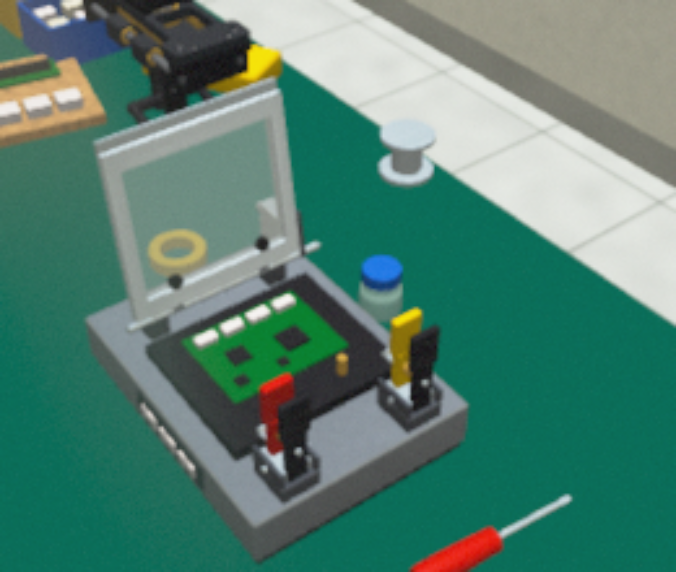

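The gate (side crop, px 200,200) leans back at about 1.7 rad. The fingers hold the bar with 40 N and the arm is still, so I'm handing in.

```bash
python3 -c "
from rig import manip
print(manip.job_done())"
```

```text
the job is handed in; nothing more can be done
None
```

The job is handed in, with no verdict shown: both catches were squeezed in order, red then yellow, and the gate is held by its bar handle (40 N grip) leaning back at about 1.7 rad, with no contact with the loose items that I noticed.

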